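# Seat a vial stopper in the guarded bench press

### The arm

A 7-joint arm with a two-finger parallel gripper is mounted at the origin on a cart in front of the work surface, level with it; the furniture and walls round the work are solid. World frame = base frame: x ahead of the robot, y to its left, z up, the work surface at z = 0. Lengths are in m, angles in rad, forces in N, time in s.
With the tool pointing down it reaches from about 0.35 to 0.9 m from the base axis. Payload 8.1 kg.
Tool frame: the origin (TCP) lies between the finger pads; the fingertips stand 11 mm ahead of it and the grasp point (between the pads) lies 8 mm behind it; z points along the fingers, y is the line along which they close (so a half turn about z gives the same grasp; the last joint's range is limited). The gripper opens to 92 mm and grips with 3 to 60 N. Pads are 19 mm wide; open, the fingers measure 130 mm over their backs; the gripper's body (75 mm by 190 mm) begins 47 mm behind the grasp point.
Start: joints at [1.005, 0.434, 0.025, 1.573, -0.012, 1.134, -0.075], TCP at [0.279, -0.559, 0.238] pointing down, gripper open.
Joint ranges: [-2.62, 2.62], [-0.44, 2.09], [-1.27, 1.32], [0.08, 2.57], [-1.32, 4.46], [0.12, 2], [-2.74, 2.74]. Speed limits (rad/s): [2.22, 2.22, 3.01, 3.01, 3.14, 3.14, 3.14].

### API

Orientations are given as a rotation vector (axis times angle).
In Python, from cell import observe, get_image, camera_params, sign_off gives the robot as it stands.
- The arm moves only by the shell command python3 -m pendant 'ROWS' [FORCE]. ROWS is JSON, one flat list of numbers, 7 for each row, row after row: the shift along the tool's x, y, z in m, then the turn, a rotation vector about the tool's x, y, z in rad, then the finger opening in m, from 0 to 0.0918. In form: [dx, dy, dz, rx, ry, rz, jaw, dx, dy, dz, rx, ry, rz, jaw, ...]. A call has 1 to 10 rows; each row shifts and turns the commanded pose from where the row before left it, along the tool's axes as they then stand; what a row does not reach is not made up. A row lasts 1/8 s, in which the tool goes at most 62.5 mm and 10.7 degrees, less where a joint would pass 70% of its speed; a pose out of reach is approached as far as the arm can. A call is refused whole if a number of a shift passes 0.0625 or a number of a turn 0.188, either way. A call with a gripper value outside its range is refused whole. The fingers move at their own pace and stop on an object; FORCE is the grip in N (left out, the last holds). Time passes only in rows, so rows that do not move let the fingers close. It gives the time, the measured TCP pose, the force, the opening and the grip force at its end, in the units of the state.
- observe(): the state, without advancing time (a new reading comes with each control period).
- get_image(name): name is "scene" or "top"; returns the picture (420x560x3 uint8, red, green, blue); there is no depth.
- camera_params(name): a dict with "intrinsics" (3x3 intrinsics, pixels), "dist" ([k1, k2, p1, p2, k3] as OpenCV has them; the pictures are not rectified), "eye" and "rotation" of the camera in the world. Camera axes: x right, y down, z forward; pixel columns grow to the right and rows downward; lengths in m; the calibration is good to about 2 mm. A picture is of the moment at which its call begins. camera_params takes no time and is no camera call.
- sign_off(): hands the job in; it is judged then, once.
The state is a dict: "clock": time; "joints": joint angles; "dq": joint speeds; "joint_efforts": joint torques, N m; "position": TCP position; "ee_rot": TCP orientation; "force": force on the tool from outside, world axes, zero at the start; "ft_torque": the same for the moment, N m; "width": opening from 0.0 (shut) to 1.0 (fully open); "gripper_force": force on a finger pad.
Only numpy, scipy, OpenCV 4.12 (cv2) and the standard library are available. Lean on these libraries where they do the work, as an engineer would, in place of code of your own. Each camera call takes 0.05 s, during which the arm holds its last target. There are 200 camera calls.

### The job

Seat the stopper of the glass vial in the guarded bench press: push the shuttle by its black upright handle until it is fully home under the ram, then reach down through the yellow-rimmed window in the guard, press the red lever paddle down until the stopper is fully in, keep it down for about a second, and let the lever come back up as you draw the hand out. Only push and press: do not pick anything up, do not touch the vial itself or any part of the guard, leave the lever alone until the shuttle is home, leave the shuttle home, and leave the other things on the bench where they are.

Things in the scene. Friction and masses are not known exactly. Their poses are not given: they have to be found in the camera images.
- press: Blue bench press fixed to the worktop: base plate 205 x 180 x 12 mm, column and head inside the guard. Origin: on the worktop, straight under the ram; z up; its front (lever side) looks along its own -x, the shuttle goes in along its +y. A shuttle bed 84 mm wide (x) runs out of the guard to y = -239 mm, with guide strips up to z = 22 mm.
- guard: Guard fixed over the press: clear panels in an aluminium frame, a box from x = -110 to +82 mm and y = -84 to +84 mm in the press's frame (same origin and axes), top face at z = 176 mm. In its -y side a mouth for the vial (92 mm wide, 104 mm high), in its top the window. No part of it may be touched, its yellow rim included.
- window (a point): Centre of the rectangular window in the guard's top, at the height of the top face (176 mm). Clear opening 72 mm along the press's x and 86 mm along its y, with a yellow rim 8 mm wide round it. Axes are those of the press.
- paddle (a point): Middle of the top face of the red paddle at the front end of the lever; the paddle is 30 mm (x) by 42 mm (y), 9 mm thick. It lies below the window, about 8 mm under the guard's top face when the lever is up and about 33 mm under it when the stopper is seated; the point moves with the lever.
- lever (a joint): Lever angle, rad: 0 up (at rest), grows as the paddle goes down, hard stop at 0.24. Pivot parallel to the press's y, at x = +50, z = 150 mm in its frame. The ram sinks 50 mm per rad, meets the stopper at 0.08, has seated it at 0.22. A spring lifts the lever: 2 N at the paddle when up, 3 N when down; 4 N more while the stopper goes in, then it stops hard. Not beyond 0.03 until the shuttle is home.
- shuttle (a joint): Travel of the shuttle, m: 0 at the loading end (start), 0.120 fully home against its stop, with the vial under the ram. It slides along the press's +y, needs about 2 N (3 N at 0.1 m/s) and stays where it is left.
- handle (a point): Middle of the upper edge of the outer (-y) face of the shuttle's black upright handle, 62 mm above the worktop. The handle is 38 mm wide (press x), 10 mm thick (y) and 48 mm high; push it on this face along the press's +y. The point travels with the shuttle: 201 mm outside the guard's -y wall at the start, 81 mm when home.
- vial: Clear glass vial with a paper label, 24 mm across, 50 mm high (62 mm with its stopper standing up), loose in a ring nest on the shuttle 10 mm high. Origin: centre of its underside, which stands 18 mm above the worktop; z up. Not to be touched or lifted.
- stopper (a joint): Depth that the blue-topped stopper has gone into the vial, m: 0 standing 7 mm proud (start), 0.007 seated on the rim. Stiff (8 N at the stopper); it stays where it is pushed.
- under_ram (a point): Point of the press on the ram's axis at the height of the shuttle's top (18 mm): where the vial's origin is when the shuttle is home.
- balance: Obstacle: grey pan balance fixed on the worktop towards the robot, 85 x 170 mm, 177 mm high. Origin: centre of its underside.
- weight_box: Obstacle: open wooden weight case fixed on the worktop in front of the press, 80 x 130 mm, its lid standing up to 110 mm on the side next to the press. Origin: centre of its underside.
- done_vial_0: Bystander: loose vial like the other but already stoppered, 24 mm across, 55 mm high, standing on the worktop. Origin: centre of its underside.
- done_vial_1: Bystander: a second stoppered vial, the same.
- weight_0: Bystander: small brass weight, 19 mm across, 31 mm high, near the front edge. Origin: centre of its underside.
- weight_1: Bystander: smaller brass weight, 16 mm across, 26 mm high. Origin: centre of its underside.
- petri_dish: Bystander: clear dish, 60 mm across, 12 mm high. Origin: centre of its underside.
- litmus_box: Bystander: flat yellow card box, 42 x 75 x 14 mm. Origin: centre of its underside.

How it is judged:
On the way, in this order (a step that is already met when the one before it is completed fails the run):
1. the shuttle is pushed fully home (within 3 mm), the stopper still standing proud (value of joint shuttle above 0.117 m and value of joint stopper below 0.002 m), for 0.2 s.
2. the lever is pressed down and kept down with the stopper seated and the shuttle home (value of joint lever above 0.19 rad and value of joint stopper above 0.006 m and value of joint shuttle above 0.117 m), for 0.5 s.
At the end, for the whole second after the job is handed in: The stopper is at least 6 of its 7 mm in, the shuttle is within 3 mm of fully home, the lever is back up (under 0.03 rad), and the vial stands upright and at rest in its nest under the ram (within 5 mm of its axis) (value of joint stopper above 0.006 m and value of joint shuttle above 0.117 m and value of joint lever below 0.03 rad and horizontal distance between vial and under_ram below 0.005 m and angle between vial's own z axis and vertical below 0.1 rad and z of vial in the frame of press below 0.021 m and linear speed of vial below 0.02 m/s); the robot touches nothing.
It fails at once if the robot touches the guard (contact force between any of the arm, the fingers and guard above 0.3 N).
It fails at once if the robot touches the vial or its stopper (contact force between any of the arm, the fingers and vial above 0.3 N).
It fails at once if the vial is lifted in its nest or tipped (z of vial in the frame of press above 0.024 m or angle between vial's own z axis and vertical above 0.35 rad).
It fails at once if the lever is pressed while the shuttle is not home (value of joint lever above 0.03 rad and value of joint shuttle below 0.115 m).
It fails at once if a bystander is moved by more than 15 mm (distance of any of done_vial_0, done_vial_1, weight_0, weight_1, petri_dish, litmus_box from where it was at the start of the episode above 0.015 m).
It also fails if it takes over 45 s, if anything falls off the work surface, if the arm or the gripper's body presses on something with over 40 N, if the wrist force passes 120 N, or if a joint passes its speed limit or range.

## Working session

There is one attempt and no reset: what is moved stays moved. The work goes in short steps, Python scripts to look and compute and a shell command to move; the robot and the scene stay as the last step left them, time stands still between calls to the robot, and variables do not carry over. Pictures are saved under pics/ and viewed, at most 10 in all, crops included, and the job is handed in when it is done.

```bash
mkdir -p pics
python3 - <<'E'
from cell import *
import cv2
for n in("scene","top"):
    im=get_image(n); cv2.imwrite(f"pics/{n}0.png",cv2.resize(im[:,:,::-1],(800,600),interpolation=cv2.INTER_CUBIC))
    p=camera_params(n); print(n,p)
print(observe())
E
```

```text
scene {'intrinsics': array([[491.23422857,   0.        , 284.32619839],
       [  0.        , 491.23422857, 218.54013877],
       [  0.        ,   0.        ,   1.        ]]), 'dist': array([-0.05440349,  0.        ,  0.        ,  0.        ,  0.        ]), 'eye': array([-0.16050586,  0.52724476,  1.05812048]), 'rotation': array([-1.0634615 ,  2.43782962, -0.962728  ])}
top {'intrinsics': array([[463.92039042,   0.        , 277.55185644],
       [  0.        , 463.92039042, 202.78149305],
       [  0.        ,   0.        ,   1.        ]]), 'dist': array([-0.02567809,  0.        ,  0.        ,  0.        ,  0.        ]), 'eye': array([0.25854856, 0.0689733 , 1.32352498]), 'rotation': array([-1.62757075,  2.51372343, -0.3003788 ])}
{'clock': 0.1, 'joints': array([ 1.0054068 ,  0.43516452,  0.02495139,  1.57400659, -0.01159549,
        1.13400281, -0.07509401]), 'dq': array([ 0.00020699, -0.001117  , -0.00027095, -0.00139436, -0.00032556,
       -0.00096587,  0.00026316]), 'joint_efforts': array([ 3.33206714e-03, -6.69125390e+01,  9.87880155e-01, -3.15144181e+01,
       -6.06401707e-02,  3.74759501e-02,  1.25682232e-04]), 'position': array([ 0.27879281, -0.55887469,  0.23701603]), 'ee_rot': array([-3.05654842e+00, -7.20102133e-01,  7.07152889e-04]), 'force': array([-0.00836071, -0.06828112,  0.12677945]), 'ft_torque': array([ 0.01007009, -0.01271391, -0.04275572]), 'gripper_force': 0.0, 'width': 1.000097434065578}
```

View pics/scene0.png

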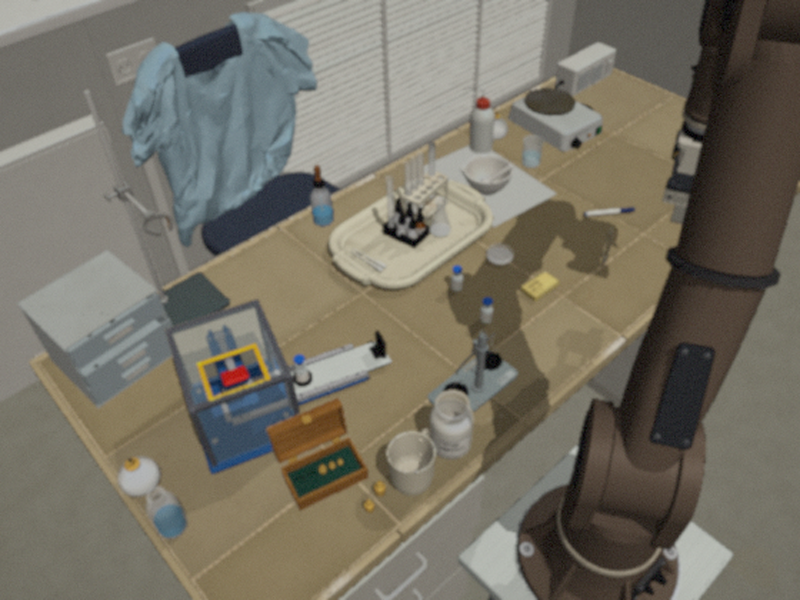

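View pics/top0.png

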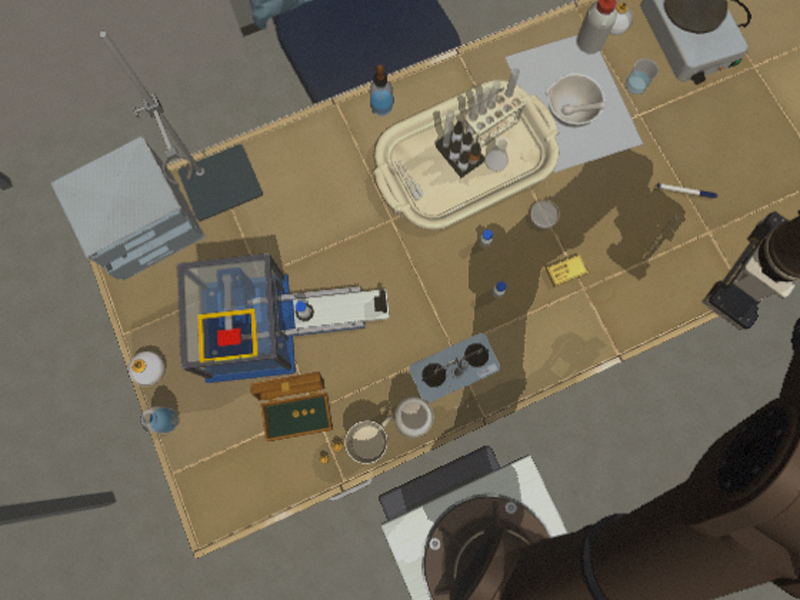

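The press is at left in both views: in the top view the window is at (228,335), the paddle at (229,337) and the black handle at (380,300). In the scene view the window is at (234,371) and the handle at (380,346). The balance at (455,367) in the top view stands between the robot and the handle. I'll enlarge crops for precise readings.

Run:
```python
from cell import *
import cv2
for n,(x,y,w,h) in {"top":(120,170,160,120),"scene":(115,205,168,126)}.items():
    im=get_image(n)[y:y+h,x:x+w,::-1]
    cv2.imwrite(f"pics/{n}1.png",cv2.resize(im,(800,600),interpolation=cv2.INTER_CUBIC))
```

```text
(no output)
```

View pics/top1.png

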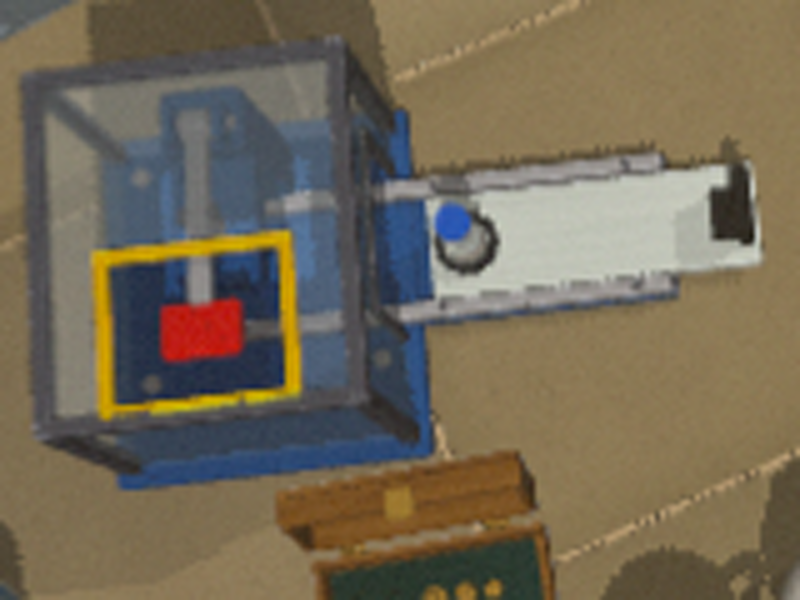

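View pics/scene1.png

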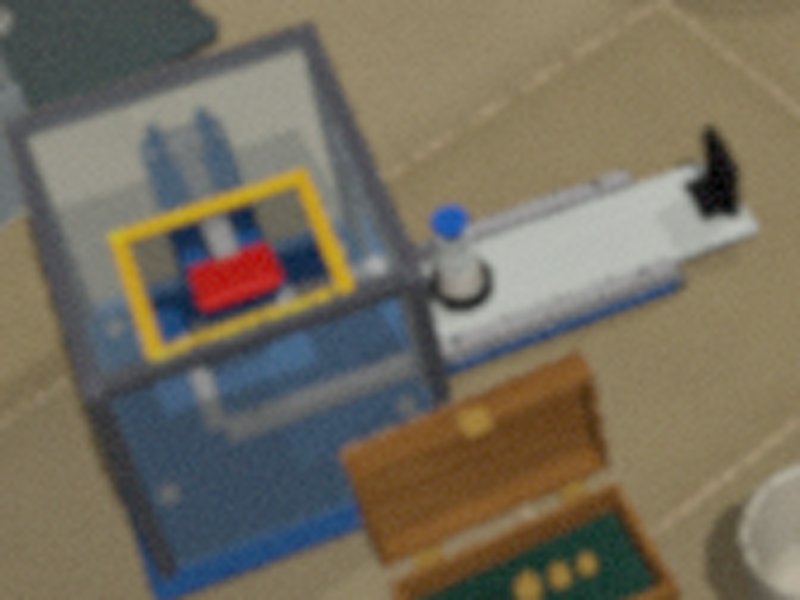

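Top crop: guard corners about (22,78), (345,38), (368,400), (38,436). Yellow rim outer corners (93,254), (290,230), (300,394), (101,418). Scene crop: guard corners (10,125), (315,28), (88,405), rim (108,237), (305,170), (356,288), (153,362). Next I fit the press pose to these.

```bash
cat > h.py <<'E'
import numpy as np, cv2
from cell import *
from scipy.spatial.transform import Rotation as R
from scipy.optimize import least_squares
P={n:camera_params(n) for n in("scene","top")}
def proj(n,X):
    p=P[n]; M=R.from_rotvec(p["rotation"]).as_matrix().T
    return cv2.projectPoints(np.atleast_2d(X).astype(float),cv2.Rodrigues(M)[0],-M@p["eye"],p["intrinsics"],p["dist"])[0][:,0]
def ray(n,uv,z):
    p=P[n]; u=cv2.undistortPoints(np.array([[uv]],float),p["intrinsics"],p["dist"])[0,0]
    d=R.from_rotvec(p["rotation"]).apply([*u,1]); return p["eye"]+d*(z-p["eye"][2])/d[2]
CR={"top":(120,170,5),"scene":(115,205,800/168)}
def nat(n,c): o=CR[n]; return np.array(o[:2])+(np.array(c,float)+.5)/o[2]-.5
def crop(n,uv): o=CR[n]; return (np.array(uv)-o[:2]+.5)*o[2]-.5
def W(q,X): return np.array(X)@R.from_euler('z',q[2]).as_matrix().T+[q[0],q[1],0]
E
cat > fit.py <<'E'
from h import *
G=np.array([[.082,.084,.176],[.082,-.084,.176],[-.110,-.084,.176],[-.110,.084,.176]])
Rm=np.array([[.044,.051,0],[.044,-.051,0],[-.044,-.051,0],[-.044,.051,0]])
obs={"top":([(22,78),(345,38),(368,400),(38,436)],[0,1,2,3],[(93,254),(290,230),(300,394),(101,418)]),
"scene":([(10,125),(315,28),(88,405)],[0,1,3],[(108,237),(305,170),(356,288),(153,362)])}
def res(q,cams=("top","scene")):
    r=[]
    for n in cams:
        g,i,w=obs[n]
        r+=[proj(n,W(q,G[i]))-nat(n,g), proj(n,W(q,Rm+[q[3],q[4],.176]))-nat(n,w)]
    return np.vstack(r).ravel()
c=ray("top",nat("top",(196,240)),.176)
for cams in(("top",),("scene",),("top","scene")):
    s=min((least_squares(res,[c[0],c[1],y,-.05,0],args=(cams,)) for y in(0,1,2,-1,-2,3)),key=lambda s:s.cost)
    print(cams,s.x.round(4),s.cost, s.fun.reshape(-1,2).round(1).tolist())
q=s.x; np.save("q.npy",q)
for n in P: print(n,"handle",crop(n,proj(n,W(q,[0,-.285,.062]))).round(), "vial top",crop(n,proj(n,W(q,[0,-.12,.08]))).round(),"bed end",crop(n,proj(n,W(q,[[.042,-.239,.02],[-.042,-.239,.02]]))).round().tolist())
print("handle w",W(q,[0,-.285,.062]),"win",W(q,[q[3],q[4],.176]), "ram",W(q,[0,0,0]))
for n,uv in dict(balance=(455,367)).items(): print(n,ray("top",np.array(uv)*.7,.0),ray("top",np.array(uv)*.7,.177))
for c in [(410,363),(487,335),(499,372),(420,398)]: print("balbase",ray("top",np.array(c)*.7,.01).round(3))
E
python3 fit.py
```

```text
('top',) [ 0.6199  0.2432 -0.3046 -0.0598  0.0011] 3.679239246149854 [[-0.3, -1.2], [-0.1, -0.5], [0.8, 0.5], [-0.5, 1.1], [-0.5, -0.9], [0.3, -0.7], [0.6, 0.8], [-0.4, 0.7]]
('scene',) [ 6.1440e-01  2.4610e-01  5.9749e+00 -5.5600e-02  1.4000e-03] 2.3432013679989447 [[-1.0, 0.4], [0.8, -0.5], [0.2, 0.0], [-0.2, -0.7], [0.3, -0.8], [0.5, 0.7], [-0.6, 0.6]]
('top', 'scene') [ 0.6183  0.2442 -0.304  -0.0586  0.0015] 10.698701945964737 [[-0.4, -0.4], [-0.2, 0.2], [0.7, 1.3], [-0.6, 1.9], [-0.8, -0.6], [-0.1, -0.4], [0.3, 1.1], [-0.7, 1.1], [-1.2, -0.7], [0.3, -1.7], [0.3, -1.5], [-0.1, -1.1], [0.3, -1.3], [0.7, 0.1], [-0.2, 0.2]]
scene handle [[731. 142.]] vial top [[453. 219.]] bed end [[634.0, 167.0], [690.0, 268.0]]
top handle [[752. 197.]] vial top [[453. 224.]] bed end [[666.0, 152.0], [682.0, 294.0]]
handle w [ 0.53293241 -0.02769712  0.062     ] win [0.56275835 0.26326602 0.176     ] ram [0.61825148 0.24423238 0.        ]
balance [ 0.36157277 -0.10188257  0.        ] [ 0.34779495 -0.07903337  0.177     ]
balbase [ 0.405 -0.022  0.01 ]
balbase [ 0.393 -0.187  0.01 ]
balbase [ 0.316 -0.176  0.01 ]
balbase [ 0.334 -0.012  0.01 ]
```

```bash
cat > to.py <<'E'
# usage: to.py px py ztip (press frame) [dx..]: tool-frame shift to bring the fingertip there + yaw correction
from h import *; import sys
q=np.load("q.npy"); s=observe(); M=R.from_rotvec(s["ee_rot"])
t=W(q,[float(a) for a in sys.argv[1:4]])+[0,0,.011]
want=R.from_euler('z',q[2]).as_matrix()@np.array([[0,1,0],[1,0,0],[0,0,-1]]).T
print("clock",s["clock"],"world shift",(t-s["position"]).round(4),"tool shift",M.inv().apply(t-s["position"]).round(4),"after-turn shift",(want.T@(t-s["position"])).round(4))
print("turn",(M.inv()*R.from_matrix(want)).as_rotvec().round(4),"F",s["force"].round(2))
tip=s["position"]+M.apply([0,0,.011]); print("tip in press",(R.from_euler('z',-q[2]).apply(tip-[q[0],q[1],0])).round(4))
E
python3 to.py 0.004 -0.335 0.042
python3 - <<'E'
from h import *
q=np.load("q.npy")
f=lambda c,z:R.from_euler('z',-q[2]).apply(ray("top",nat("top",c),z)-[q[0],q[1],0]).round(3)
print("lid top corners",f((280,490),.11),f((520,452),.11),f((535,500),.06))
print("paddle",[f(c,.168) for c in((160,308),(240,298),(245,350),(165,362))])
E
python3 -m pendant '[0,0,-0.005,0,0,-0.1,0, 0,0,-0.005,0,0,-0.1,0, 0,0,-0.005,0,0,-0.1,0, 0,0,-0.005,0,0,-0.1,0, 0,0,-0.005,0,0,-0.1,0, 0,0,-0.005,0,0,-0.1,0, 0,0,-0.005,0,0,-0.1,0, 0,0,-0.005,0,0,-0.1,0]' 10
python3 to.py 0.004 -0.335 0.042
```

```text
clock 0.2 world shift [ 0.2429  0.4824 -0.1843] tool shift [ 0.4327 -0.3231  0.1845] after-turn shift [0.533  0.0873 0.1843]
turn [-9.000e-04 -3.000e-04 -8.041e-01] F [ 0.03 -0.61  0.37]
tip in press [-0.0834 -0.868   0.2263]
lid top corners [-0.138 -0.022  0.11 ] [-0.133 -0.148  0.11 ] [-0.153 -0.149  0.06 ]
paddle [array([-0.046,  0.02 ,  0.168]), array([-0.046, -0.02 ,  0.168]), array([-0.073, -0.021,  0.168]), array([-0.074,  0.019,  0.168])]
clock: 1.2
position: [0.2789, -0.5591, 0.2776]
ee_rot: [-2.532, -1.858, -0.0]
force: [0.2, 0.8, -0.2]
width: 0.179
gripper_force: 0.0
clock 1.2 world shift [ 0.2428  0.4825 -0.2246] tool shift [0.5331 0.087  0.2248] after-turn shift [0.5331 0.0872 0.2246]
turn [-0.0004 -0.0003 -0.0007] F [ 0.21  0.83 -0.18]
tip in press [-0.0833 -0.8681  0.2666]
```

```bash
python3 -m pendant '[0.01,0.002,0,0,0,0,0, 0.025,0.004,0,0,0,0,0, 0.03,0.005,0,0,0,0,0, 0.03,0.005,0,0,0,0,0, 0.03,0.005,0,0,0,0,0, 0.03,0.005,0,0,0,0,0, 0.03,0.005,0,0,0,0,0, 0.03,0.005,0,0,0,0,0, 0.03,0.005,0,0,0,0,0, 0.03,0.005,0,0,0,0,0]'
python3 -m pendant '[0.03,0.005,0,0,0,0,0, 0.03,0.005,0,0,0,0,0, 0.03,0.005,0,0,0,0,0, 0.03,0.005,0,0,0,0,0, 0.03,0.005,0,0,0,0,0, 0.03,0.005,0,0,0,0,0, 0.03,0.005,0,0,0,0,0, 0.03,0.005,0,0,0,0,0, 0.01,0.001,0,0,0,0,0, 0,0,0,0,0,0,0]'
python3 to.py 0.004 -0.335 0.042
```

```text
clock: 2.45
position: [0.4066, -0.3094, 0.2775]
ee_rot: [-2.538, -1.851, -0.0]
force: [0.6, -1.1, 0.1]
width: 0.007
gripper_force: 0.0
clock: 3.7
position: [0.5208, -0.0849, 0.2775]
ee_rot: [-2.536, -1.854, 0.001]
force: [-2.1, 0.3, 0.1]
width: 0.006
gripper_force: 0.0
clock 3.7 world shift [ 0.001   0.0083 -0.2245] tool shift [ 0.0083 -0.0015  0.2245] after-turn shift [ 0.0083 -0.0016  0.2245]
turn [-0.0005  0.0003 -0.0038] F [-2.07  0.25  0.13]
tip in press [ 0.0056 -0.3433  0.2665]
```

```bash
python3 -m pendant '[0,0,0.015,0,0,-0.004,0, 0,0,0.028,0,0,0,0, 0,0,0.028,0,0,0,0, 0,0,0.028,0,0,0,0, 0,0,0.028,0,0,0,0, 0,0,0.028,0,0,0,0, 0,0,0.028,0,0,0,0, 0,0,0.026,0,0,0,0, 0,-0.0015,0.0155,0,0,0,0, 0,0,0,0,0,0,0]'
python3 to.py 0.004 -0.2945 0.042
python3 - <<'E'
from h import *
a=[]
for n in("top","scene"):
    im=get_image(n)[:,:,::-1]; x,y=(190,150) if n=="top" else (190,195)
    a.append(cv2.resize(im[y:y+120,x:x+100],(400,480),interpolation=cv2.INTER_CUBIC))
cv2.imwrite("pics/c2.png",np.hstack(a))
E
```

```text
clock: 4.95
position: [0.5184, -0.0855, 0.0521]
ee_rot: [-2.532, -1.857, 0.003]
force: [0.5, -0.0, 0.1]
width: 0.004
gripper_force: 0.0
clock 4.95 world shift [0.0156 0.0475 0.0009] tool shift [ 0.05    0.0006 -0.0009] after-turn shift [ 0.05    0.0006 -0.0009]
turn [-0.0025  0.0007 -0.0009] F [ 0.47 -0.04  0.06]
tip in press [ 0.0034 -0.3445  0.0411]
```

View pics/c2.png

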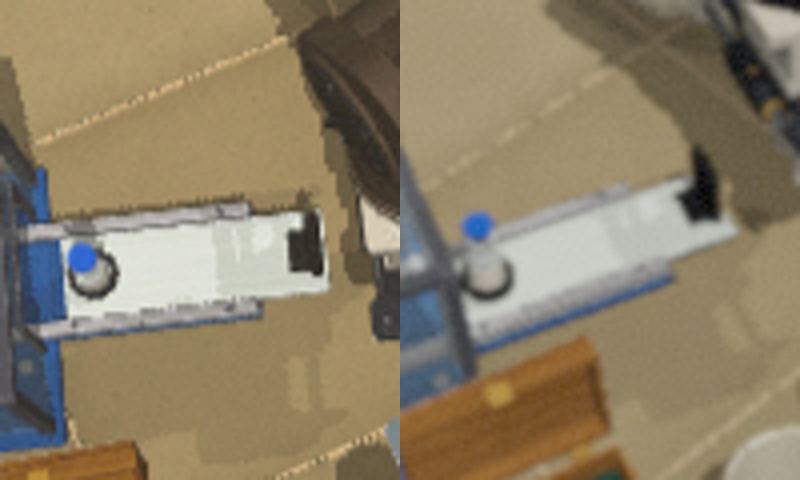

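The hand is just outside the handle (left panel: handle at (308,243), gripper at its right); the vial is undisturbed. Now I approach and push slowly.

```bash
python3 -m pendant '[0.012,0,0,0,0,0,0, 0.016,0,0,0,0,0,0, 0.01,0,0,0,0,0,0, 0.005,0,0,0,0,0,0, 0.005,0,0,0,0,0,0, 0.005,0,0,0,0,0,0, 0.007,0,0,0,0,0,0, 0.008,0,0,0,0,0,0, 0.008,0,0,0,0,0,0, 0.008,0,0,0,0,0,0]'
python3 to.py 0.004 -0.1745 0.042
```

```text
clock: 6.3
position: [0.5451, -0.0044, 0.0532]
ee_rot: [2.532, 1.859, -0.0]
force: [0.4, -3.1, -0.8]
width: 0.009
gripper_force: 1.4
clock 6.3 world shift [ 0.0248  0.0809 -0.0002] tool shift [ 0.0846 -0.0006  0.0001] after-turn shift [ 0.0846 -0.0006  0.0002]
turn [ 0.0001  0.0001 -0.0001] F [ 0.45 -3.12 -0.82]
tip in press [ 0.0046 -0.2591  0.0422]
```

```bash
python3 -m pendant '[0.008,0,0,0,0,0,0, 0.009,0,0,0,0,0,0, 0.009,0,0,0,0,0,0, 0.009,0,0,0,0,0,0, 0.009,0,0,0,0,0,0, 0.009,0,0,0,0,0,0, 0.009,0,0,0,0,0,0, 0.009,0,0,0,0,0,0, 0.006,0,0,0,0,0,0]'
python3 to.py 0.004 -0.1745 0.042
python3 -m pendant '[0.003,0,0,0,0,0,0, 0.002,0,0,0,0,0,0]'
python3 to.py 0.004 -0.1745 0.042
```

```text
clock: 7.42
position: [0.5681, 0.0695, 0.0533]
ee_rot: [-2.532, -1.86, -0.0]
force: [1.4, -4.2, 0.9]
width: 0.005
gripper_force: 1.3
clock 7.425 world shift [ 0.0018  0.007  -0.0003] tool shift [ 0.0072 -0.0004  0.0003] after-turn shift [ 0.0072 -0.0004  0.0003]
turn [ 0.0001 -0.0003  0.0004] F [ 1.45 -4.23  0.87]
tip in press [ 0.0044 -0.1817  0.0423]
clock: 7.68
position: [0.5693, 0.0737, 0.0532]
ee_rot: [-2.532, -1.859, 0.0]
force: [-0.3, -2.9, 1.6]
width: 0.005
gripper_force: 1.1
clock 7.675 world shift [ 0.0006  0.0029 -0.0002] tool shift [ 0.0029 -0.0003  0.0002] after-turn shift [ 0.0029 -0.0003  0.0002]
turn [-0.0002  0.0001  0.0001] F [-0.28 -2.89  1.6 ]
tip in press [ 0.0043 -0.1774  0.0422]
```

Creep to the stop, watching force.

```bash
for i in 1 2 3; do python3 -m pendant '[0.001,0,0,0,0,0,0, 0.001,0,0,0,0,0,0]' | grep -E "position|^force"; done; python3 to.py 0.004 -0.1745 0.042
```

```text
position: [0.5698, 0.0752, 0.0532]
force: [-0.6, -2.0, 2.0]
position: [0.5704, 0.0773, 0.0532]
force: [-0.8, -2.3, 1.4]
position: [0.5707, 0.0782, 0.0531]
force: [-2.7, -6.7, 5.1]
clock 8.425 world shift [-0.0009 -0.0016 -0.0001] tool shift [-0.0018 -0.0004  0.0001] after-turn shift [-0.0018 -0.0004  0.0001]
turn [-0.0006  0.0017 -0.0007] F [-2.65 -6.66  5.08]
tip in press [ 0.0044 -0.1727  0.0421]
```

```bash
for i in 1 2; do python3 -m pendant '[0.001,0,0,0,0,0,0, 0,0,0,0,0,0,0]' | grep -E "position|^force"; done; python3 to.py 0.004 -0.1745 0.042
python3 - <<'E'
from h import *
a=[]
for n in("top","scene"):
    im=get_image(n)[:,:,::-1]; x,y=(120,165) if n=="top" else (115,200)
    a.append(cv2.resize(im[y:y+120,x:x+100],(400,480),interpolation=cv2.INTER_CUBIC))
cv2.imwrite("pics/c3.png",np.hstack(a))
E
```

```text
position: [0.5707, 0.0781, 0.0531]
force: [-4.4, -8.0, 6.4]
position: [0.5707, 0.0782, 0.0531]
force: [-3.8, -10.0, 8.7]
clock 8.925 world shift [-0.0009 -0.0016 -0.0001] tool shift [-0.0018 -0.0004  0.0001] after-turn shift [-0.0018 -0.0004  0.0001]
turn [-0.0013  0.0043 -0.002 ] F [ -3.81 -10.05   8.68]
tip in press [ 0.0043 -0.1727  0.0421]
```

View pics/c3.png

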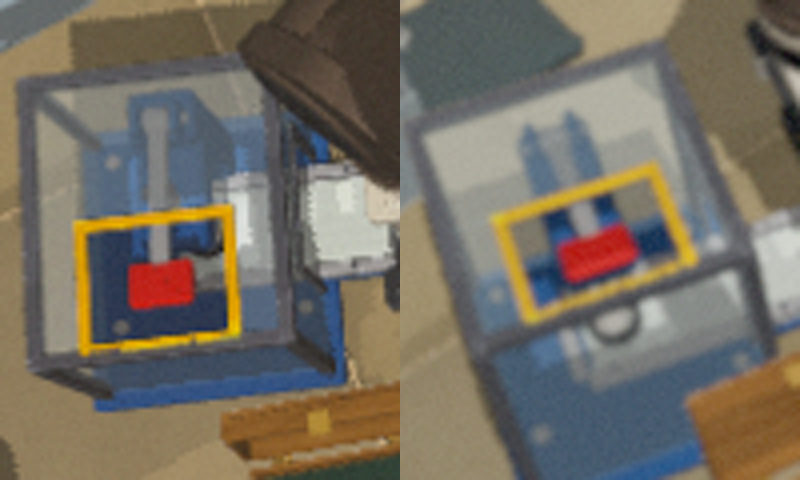

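The shuttle is against its hard stop: position is steady while the force climbs to 10 N, and the vial is now inside the guard under the ram. Next: back off, rise, and travel to the window.

```bash
python3 -m pendant '[-0.01,0,0,0,0,0,0, -0.02,0,0,0,0,0,0, -0.02,0,-0.01,0,0,0,0, 0,0,-0.03,0,0,0,0, 0,0,-0.035,0,0,0,0, 0,0,-0.035,0,0,0,0, 0,0,-0.035,0,0,0,0, 0,0,-0.035,0,0,0,0, 0,0,-0.015,0,0,0,0, 0,0,0,0,0,0,0]'
python3 to.py -0.06 0.0015 0.22
```

```text
clock: 10.28
position: [0.557, 0.033, 0.2485]
ee_rot: [2.532, 1.858, 0.002]
force: [0.1, 0.2, -1.6]
width: 0.008
gripper_force: 0.0
clock 10.275 world shift [ 0.0044  0.2306 -0.0175] tool shift [ 0.2214 -0.065   0.0175] after-turn shift [ 0.2214 -0.0648  0.0175]
turn [ 0.0013 -0.0004 -0.0005] F [ 0.06  0.17 -1.64]
tip in press [ 0.0048 -0.2199  0.2375]
```

```bash
python3 -m pendant '[0.012,-0.004,0,0,0,0,0, 0.026,-0.008,0,0,0,0,0, 0.03,-0.009,0,0,0,0,0, 0.03,-0.009,0,0,0,0,0, 0.03,-0.009,0,0,0,0,0, 0.03,-0.009,0,0,0,0,0, 0.03,-0.009,0,0,0,0,0, 0.023,-0.006,0,0,0,0,0, 0.0105,-0.002,0,0,0,0,0, 0,0,0,0,0,0,0]'
python3 -m pendant '[0,0,0,0,0,0,0, 0,0,0,0,0,0,0]'
python3 to.py -0.06 0.0015 0.19
python3 - <<'E'
from h import *
q=np.load("q.npy"); s=observe(); tip=s["position"]+R.from_rotvec(s["ee_rot"]).apply([0,0,.011])
a=[]
for n in("top","scene"):
    im=get_image(n)[:,:,::-1]; x,y=(120,165) if n=="top" else (115,200)
    print(n,"tip px",(proj(n,tip)-[x,y]+.5)*4)
    a.append(cv2.resize(im[y:y+120,x:x+100],(400,480),interpolation=cv2.INTER_CUBIC))
cv2.imwrite("pics/c4.png",np.hstack(a))
E
```

```text
clock: 11.52
position: [0.5606, 0.2648, 0.2472]
ee_rot: [-2.531, -1.861, 0.002]
force: [0.5, -0.3, -0.3]
width: 0.001
gripper_force: 0.0
clock: 11.78
position: [0.5614, 0.263, 0.2482]
ee_rot: [2.533, 1.857, -0.0]
force: [-0.5, 0.2, 0.1]
width: 0.006
gripper_force: 0.0
clock 11.775 world shift [ 0.0001  0.0006 -0.0472] tool shift [ 0.0006 -0.0001  0.0472] after-turn shift [ 0.0006 -0.0001  0.0472]
turn [ 0.0003  0.0006 -0.0016] F [-0.49  0.25  0.07]
tip in press [-0.0599  0.0009  0.2372]
top tip px [[131.24347402 264.65644962]]
scene tip px [[175.46558141 170.72067519]]
```

View pics/c4.png

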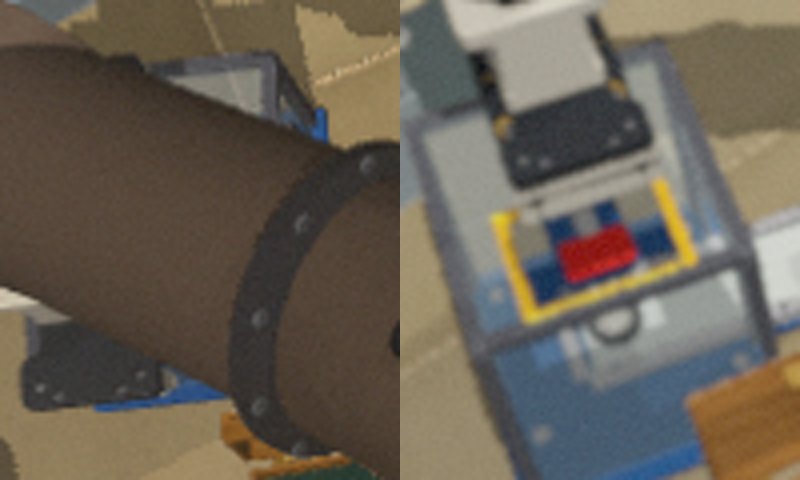

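The scene view shows the hand's body over the guard, with the paddle at (597,254) still up. The fingers are hidden behind the body, and the projected tip (575,171) agrees with the hand position. I'll descend in steps, watching force.

```bash
python3 -m pendant '[0,0,0.008,0,0,0,0, 0,0,0.014,0,0,0,0, 0,0,0.014,0,0,0,0, 0,0,0.01,0,0,0,0, 0,0,0.006,0,0,0,0, 0,0,0.004,0,0,0,0, 0,0,0.002,0,0,0,0]' | grep -E "position|^force"
for i in 1 2 3; do python3 -m pendant '[0,0,0.002,0,0,0,0, 0,0,0.002,0,0,0,0]' | grep -E "position|^force"; done
python3 to.py -0.06 0.0015 0.142
```

```text
position: [0.5612, 0.2643, 0.1902]
force: [-0.1, -0.4, 0.7]
position: [0.5612, 0.2643, 0.1864]
force: [-0.2, -0.2, -0.1]
position: [0.5611, 0.2642, 0.1821]
force: [-0.3, 0.4, 0.3]
position: [0.5609, 0.2643, 0.1783]
force: [-3.3, -0.1, 2.1]
clock 13.5 world shift [ 0.0005 -0.0007 -0.0253] tool shift [-0.0005  0.0007  0.0253] after-turn shift [-0.0005  0.0007  0.0253]
turn [-0.0002 -0.      0.0001] F [-3.28 -0.06  2.1 ]
tip in press [-0.0607  0.002   0.1673]
```

Contact with the paddle at tip z about 0.168 m, about 2 N as expected. Pressing down now.

```bash
python3 -m pendant '[0,0,0.003,0,0,0,0, 0,0,0.003,0,0,0,0, 0,0,0.003,0,0,0,0, 0,0,0.003,0,0,0,0, 0,0,0.003,0,0,0,0, 0,0,0.003,0,0,0,0, 0,0,0.002,0,0,0,0]' | grep -E "position|^force"
for i in 1 2 3; do python3 -m pendant '[0,0,0.001,0,0,0,0, 0,0,0.001,0,0,0,0]' | grep -E "position|^force"; done
python3 to.py -0.06 0.0015 0.142
```

```text
position: [0.5607, 0.2646, 0.1584]
force: [-4.1, -0.1, 6.7]
position: [0.5608, 0.2646, 0.1565]
force: [-4.9, -0.6, 7.6]
position: [0.5609, 0.2646, 0.1546]
force: [-4.0, -0.0, 9.3]
position: [0.561, 0.2646, 0.1535]
force: [-7.0, -2.5, 18.4]
clock 15.125 world shift [ 0.0005 -0.001  -0.0005] tool shift [-0.0008  0.0007  0.0005] after-turn shift [-0.0008  0.0007  0.0005]
turn [ 0.0005 -0.0006  0.0002] F [-7.01 -2.47 18.36]
tip in press [-0.0607  0.0023  0.1425]
```

The force climbs sharply to 18 N at tip z 0.1425, so the stopper is seated. Hold about 1.2 s.

```bash
python3 -m pendant '[0,0,0.001,0,0,0,0, 0,0,0.0005,0,0,0,0, 0,0,0,0,0,0,0, 0,0,0,0,0,0,0, 0,0,0,0,0,0,0, 0,0,0,0,0,0,0, 0,0,0,0,0,0,0, 0,0,0,0,0,0,0, 0,0,0,0,0,0,0, 0,0,0,0,0,0,0]' | grep -E "position|^force"
python3 to.py -0.06 0.0015 0.142
```

```text
position: [0.561, 0.2646, 0.1529]
force: [-7.9, -3.2, 22.0]
clock 16.375 world shift [ 0.0004 -0.001   0.0001] tool shift [-0.0008  0.0007 -0.0001] after-turn shift [-0.0008  0.0007 -0.0001]
turn [ 0.0012 -0.0008  0.0002] F [-7.87 -3.25 22.  ]
tip in press [-0.0607  0.0024  0.1419]
```

```bash
python3 -m pendant '[0,0,-0.003,0,0,0,0, 0,0,-0.004,0,0,0,0, 0,0,-0.005,0,0,0,0, 0,0,-0.006,0,0,0,0, 0,0,-0.006,0,0,0,0, 0,0,-0.008,0,0,0,0, 0,0,-0.012,0,0,0,0, 0,0,-0.016,0,0,0,0, 0,0,-0.025,0,0,0,0, 0,0,-0.025,0,0,0,0]' | grep -E "position|^force"
python3 -m pendant '[0,0,-0.01,0,0,0,0, -0.01,0,0,0,0,0,0, -0.03,0,0,0,0,0,0, -0.03,0,0,0,0,0,0, -0.03,0,0,0,0,0,0, -0.04,0,0,0,0,0,0, -0.04,0,0,0,0,0,0, -0.03,0,0,0,0,0,0, -0.02,0,0,0,0,0,0, 0,0,0,0,0,0,0]' | grep -E "position|^force"
python3 - <<'E'
from h import *
a=[]
for n in("top","scene"):
    im=get_image(n)[:,:,::-1]; x,y=(120,165) if n=="top" else (115,200)
    a.append(cv2.resize(im[y:y+120,x:x+100],(400,480),interpolation=cv2.INTER_CUBIC))
cv2.imwrite("pics/c5.png",np.hstack(a))
E
```

```text
position: [0.561, 0.2641, 0.2623]
force: [-0.0, -0.2, -0.4]
position: [0.4912, 0.0425, 0.2698]
force: [-1.1, 1.2, -0.1]
```

View pics/c5.png

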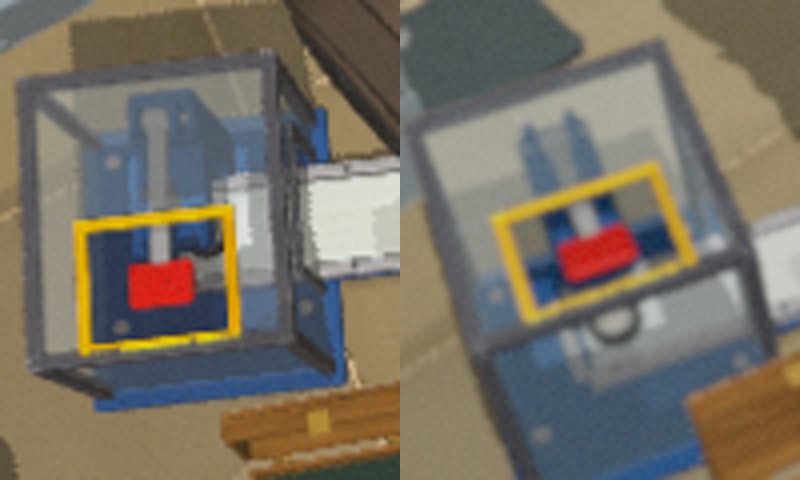

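The paddle is back up: (161,285) in the top crop and (597,254) in the scene crop, the same as before pressing. The shuttle is still home, the nest is in place, and the hand is clear.

```bash
python3 -m pendant '[0,0,0,0,0,0,0, 0,0,0,0,0,0,0]' | grep -E "clock|^force"; python3 -c "from cell import *; print(sign_off())"
```

```text
clock: 19.23
force: [-0.6, -0.1, -0.5]
the job is handed in; nothing more can be done
None
```

I pushed the shuttle home, pressed the lever until the stopper seated (hard stop at about 20 N), held it over a second and let it back up; the job is handed in at about 19 s with the hand clear, and no verdict was shown.

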